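# Press the glued pad on the coat-peg board

### The arm

A 6-joint arm with a two-finger parallel gripper is mounted at the origin on the work surface. World frame = base frame: x ahead of the robot, y to its left, z up, the work surface at z = 0. Lengths are in m, angles in rad, forces in N, time in s.
With the tool pointing down it reaches from about 0.275 to 0.725 m from the base axis. Payload 15.9 kg.
Tool frame: the origin (TCP) lies at the centre of the arm's flange, where the gripper is bolted on; the fingertips stand 173 mm ahead of it and the grasp point (between the pads) lies 155 mm ahead of it; z points along the fingers, y is the direction in which the jaws open and shut (so a half turn about z gives the same grasp; the last joint's range is limited). The gripper opens to 85 mm and grips with 20 to 120 N. Pads are 22 mm wide; open, the fingers measure 114 mm over their backs; the gripper's body (76 mm by 85 mm) begins 54 mm behind the grasp point. The pads swing forward as they close: fully open they stand 13 mm farther back than shut.
Start: joints at [-1.288, 0.213, -0.034, 1.323, 0, 1.571], TCP at [0.14, -0.48, 0.405] pointing down, gripper open.
Joint ranges: [-2.98, 2.98], [-0.74, 1.72], [-1.14, 1.35], [-2.1, 2.04], [-1.57, 1.44], [-3.14, 3.14]. Speed limits (rad/s): [1.89, 1.89, 2.39, 2.57, 3.14, 3.14].

### API

Orientations are given as a rotation vector (axis times angle).
In Python, from workcell import manip, vision, finish_job gives the robot as it stands.
- The arm moves only by the shell command python3 -m inch 'ROWS' [OPENING]. ROWS is a JSON object of lists of equal length, an entry for each row: "dp": the shift along the tool's x, y, z in m, a list of three; "rot": the turn, a rotation vector about the tool's x, y, z in degrees, a list of three. A call has 1 to 20 rows; each row is the pose to reach, as a shift and turn from the pose commanded when the call began, along the tool's axes at that moment; what a row does not reach only later rows make up. A row lasts 1/10 s, in which the tool goes at most 50 mm and 8.59 degrees, less where a joint would pass 70% of its speed; a pose out of reach is approached as far as the arm can. A call with a gripper value outside its range is refused whole. OPENING is the finger opening in m, from 0 to 0.0854, set as the call begins (- or left out, the last holds). The fingers move at their own pace and stop on an object; the grip force is fixed at half the most. Time passes only in rows, so rows that repeat a pose let the fingers close. It gives the time, the measured TCP pose, the force and the opening at its end, in the units of the state.
- manip.get_state(): the state, without advancing time (a new reading comes with each control period).
- vision.grab_frame(name): name is "side" or "top"; returns the picture (420x560x3 uint8, blue, green, red); there is no depth.
- vision.camera_params(name): a dict with "vertical_fov" (degrees; the focal length in pixels is half the picture's height over the tangent of half this angle, whatever the lens; pixels are square), "cx", "cy" (the principal point, pixels), "R" (3x3) and "t" (3): a world point X has camera coordinates R X + t. Camera axes: x right, y down, z forward; pixel columns grow to the right and rows downward; lengths in m; the calibration is good to about 2 mm. A picture is of the moment at which its call begins. camera_params takes no time and is no camera call.
- finish_job(): hands the job in, once; it reports no verdict.
The state is a dict: "time_s": time; "qpos": joint angles; "qvel": joint speeds; "joint_efforts": joint torques, N m; "tool_pos": TCP position; "tcp_rot": TCP orientation; "wrist_force": force on the tool from outside, world axes, zero at the start; "moment": the same for the moment, N m; "width": finger opening in m.
Only numpy, scipy, OpenCV 4.12 (cv2) and the standard library are available. Lean on these libraries where they do the work, as an engineer would, in place of code of your own. Each camera call takes 0.05 s, during which the arm holds its last target.

### The job

The pad on the coat-peg board has just been glued. Slide the board fully home in the little press, against the column under the screw; then wind the crank clockwise until the foot just touches the pad and from there add a quarter of a turn more, no further, and let go. Leave the other things on the shelf alone.

Things in the scene. Friction and masses are not known exactly. Their poses are not given: they have to be found in the camera images.
- bed: Flat grey bed of a small bench screw press, fixed. Origin under the vertical screw axis at z = 0; x points along the bed towards the press column, z up. The plate spans x -230 to +100, y -60 to +60 mm, 22 mm high. Two guide rails for the board: inner faces y = -37.5 and +37.5 mm, tops 34 mm up, x -120 to +40 mm.
- stop (a point): Middle of the column's front face, 30 mm above the shelf, where the board's end comes to rest: the stop, at x = +40 mm of the bed, 70 mm wide. From the column's top an arm 60 mm wide, z 124 to 160 mm, overhangs the bed to x = -30 mm and carries the screw. Axes as the bed's.
- board_knob (a point): Centre of the plastic knob standing on the wooden coat-peg board, 23 mm above the board's top. Widest here: 34 mm diameter from 16 to 31 mm above the board, neck 20 mm below, top at 36 mm. x axis along the board towards the column, z up. Board 220 x 70 x 16 mm, 0.2 to 0.45 kg, flat on the bed between the rails, knob 35 mm from its outer end; starts drawn out 40 to 90 mm.
- board_end (a point): Middle of the board's inner end face, 8 mm above its underside, 185 mm from the knob's centre along x; axes as board_knob. Home when this face touches the column: x = +40 mm of the bed. The knob is then 145 mm from the screw axis.
- pad_top (a point): Centre of the top of the freshly glued wooden pad on the board, 60 x 60 x 20 mm, 58 mm above the shelf; 40 mm from the board's inner end. It is under the screw axis when the board is home. Axes as board_knob.
- crank_axis (a point): Point on the vertical screw axis at the height of the middle of the crank's grip, 218 mm above the shelf. Fixed to the press; axes as the bed's. Below it the sprung foot, a rubber disc of 44 mm diameter, hangs 8 to 34 mm over the pad's height; its collar is clamped at another height each time, so the crank angle of contact is unknown and must be felt.
- grip_mid (a point): Middle of the crank's upright black plastic grip: a cylinder, 20 mm diameter, 46 mm high (z 194 to 240 mm), spinning freely on its own pin 50 mm from the screw axis, on the crank's flat arm (top at z = 192 mm). The crank turns at constant height; only the screw inside it goes down.
- crank (a joint): Crank angle in rad, growing clockwise seen from above; 24 mm down per turn. At 0 the grip is on the bed's -x side of the axis; stops at 0 and 14.5; starts at 0 to 3.1; stays where left. Free winding takes 0.34 N m (7 N at the grip), less is felt at standstill. At contact the moment steps up by some 0.15 N m (3 N at the grip), then climbs 0.07 N m (1.4 N at the grip) per quarter turn.
- shoe_spoon: Bystander: steel shoe spoon, 200 mm long, lying flat. Origin near its middle.
- bauble: Bystander: silver bauble with a flat foot, 66 mm diameter. Origin at its underside.
- vase: Bystander: white ceramic vase, 125 mm high, 72 mm diameter. Origin at its underside.
- spare_knob: Bystander: loose white spare doorknob standing on its rosette, 56 mm high, 54 mm diameter, near the press. Origin at its underside.
- glue_bottle: Bystander: white glue bottle, 48 mm diameter, 120 mm high, near the press. Origin at its underside.
- tin: Bystander: flat dark polish tin, 72 mm diameter, 30 mm high. Origin at its underside.
- bin_top (a point): Bystander: middle of the upper front edge of the blue bin that tilts out of a small grey frame, 120 x 178 x 160 mm, frame fixed.

How it is judged:
By the outcome, as a careful person would: the job done as asked, in the order asked, and still so for the second after the job is handed in, with the robot touching nothing.
It also fails if it takes over 72 s, if anything falls off the work surface, if the arm or the gripper's body presses on something with over 40 N, if the wrist force passes 120 N, or if a joint passes its speed limit or range.

## Working session

There is one attempt and no reset: what is moved stays moved. The work goes in short steps, Python scripts to look and compute and a shell command to move; the robot and the scene stay as the last step left them, time stands still between calls to the robot, and variables do not carry over. Pictures are saved under pics/ and viewed, and the job is handed in when it is done.

```bash
ls; mkdir -p pics
python3 - <<'E'
from workcell import manip, vision
import cv2
print(manip.get_state())
for n in ("side","top"):
    cv2.imwrite(f"pics/{n}0.png",vision.grab_frame(n)); print(n,vision.camera_params(n))
E
```

```text
pics
{'time_s': 0.0, 'qpos': array([-1.28799792e+00,  2.13365439e-01, -3.50407757e-02,  1.32347442e+00,
       -3.94433308e-05,  1.57080563e+00]), 'qvel': array([ 0.00070698, -0.00106487, -0.00023883, -0.0008331 , -0.0010296 ,
        0.00086329]), 'joint_efforts': array([-3.47715548e-03, -6.86164141e+01,  4.87121093e+01,  1.76516350e-02,
       -1.69678506e-04, -2.81612523e-05]), 'tool_pos': array([ 0.13947948, -0.48001297,  0.40421868]), 'tcp_rot': array([-3.10918363e+00, -4.42574980e-01,  3.01277939e-04]), 'wrist_force': array([-0.60264281,  0.58226941,  0.57736959]), 'moment': array([ 0.01359614,  0.01133117, -0.02389295]), 'width': 0.085139341589251}
side {'vertical_fov': 46.672859160414276, 'cx': 278.52887712829573, 'cy': 210.9654272599603, 'R': array([[ 0.97544294, -0.22006236, -0.00914427],
       [-0.17334377, -0.74142195, -0.64826339],
       [ 0.13587862,  0.63392905, -0.76136125]]), 't': array([-0.50409662,  0.18572611,  1.45997564])}
top {'vertical_fov': 52.83250748633678, 'cx': 277.33251702998814, 'cy': 211.14794956578837, 'R': array([[ 0.027891  , -0.99960485,  0.00349923],
       [-0.98062788, -0.02804014, -0.19386263],
       [ 0.19388414,  0.00197558, -0.98102244]]), 't': array([-0.02251781,  0.53307746,  1.35601238])}
```

View pics/side0.png

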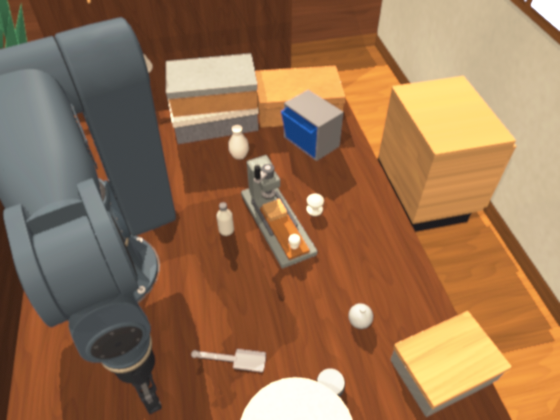

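View pics/top0.png

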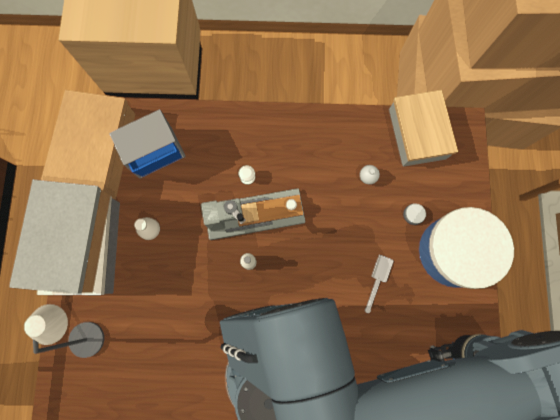

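The side view has the press around (275,215) and its grip near (260,172). The top view has the press around (250,213), the knob at (291,204), the spare knob at (247,175) and the glue bottle at (248,261). I'll zoom in.

Run:
```python
import cv2
a=cv2.imread("pics/top0.png")[165:265,190:320]; cv2.imwrite("pics/topz.png",cv2.resize(a,None,fx=6,fy=6,interpolation=cv2.INTER_CUBIC))
a=cv2.imread("pics/side0.png")[150:270,215:335]; cv2.imwrite("pics/sidez.png",cv2.resize(a,None,fx=5,fy=5,interpolation=cv2.INTER_CUBIC))
```

```text
(no output)
```

View pics/topz.png

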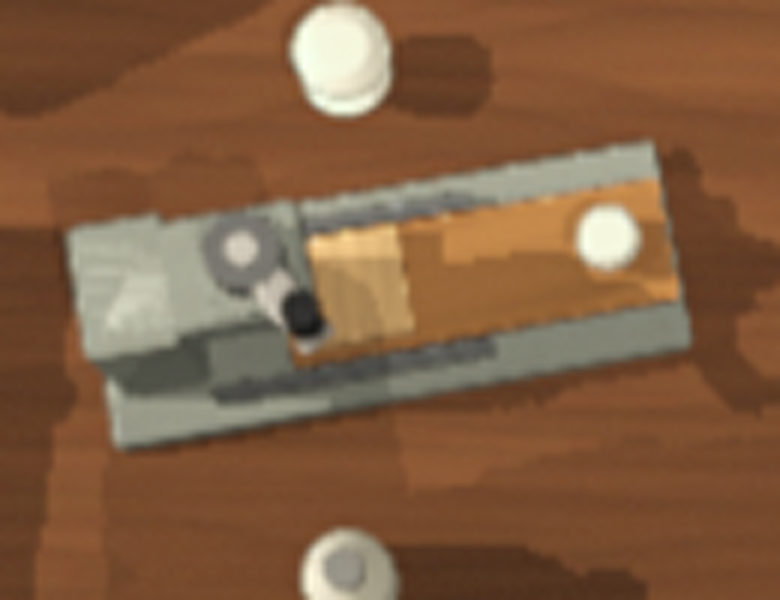

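View pics/sidez.png

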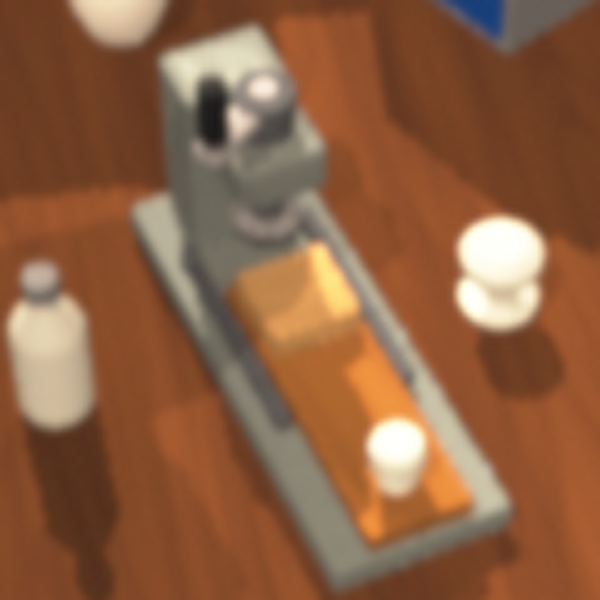

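```bash
cat > h.py <<'E'
import numpy as np
from workcell import vision
from scipy.spatial.transform import Rotation as Rn
P={n:vision.camera_params(n) for n in("side","top")}
def proj(n,X):
    p=P[n]; c=p["R"]@np.asarray(X)+p["t"]; f=210/np.tan(np.radians(p["vertical_fov"]/2))
    return np.array([p["cx"]+f*c[0]/c[2],p["cy"]+f*c[1]/c[2]])
def ray(n,u,z):
    p=P[n]; f=210/np.tan(np.radians(p["vertical_fov"]/2))
    d=p["R"].T@np.array([(u[0]-p["cx"])/f,(u[1]-p["cy"])/f,1]); o=-p["R"].T@p["t"]
    return o+d*(z-o[2])/d[2]
def bed2w(x,b): 
    c,s=np.cos(x[2]),np.sin(x[2]); return np.array([x[0]+c*b[0]-s*b[1],x[1]+s*b[0]+c*b[1],b[2]])
E
cat > fit.py <<'E'
from h import *
from scipy.optimize import least_squares
T=lambda x,y:(190+(x+.5)/6-.5,165+(y+.5)/6-.5)
S=lambda x,y:(215+(x+.5)/5-.5,150+(y+.5)/5-.5)
obs=[("top",T(653,142),(-.23,-.06,.022)),("top",T(690,346),(-.23,.06,0)),("top",T(120,449),(.1,.06,0)),
("side",S(510,505),(-.23,-.06,.022)),("side",S(335,590),(-.23,.06,0)),("side",S(133,208),(.1,.06,.022)),
("top",T(607,236),"k"),("side",S(397,448),"k"),("top",T(305,310),"g"),("side",S(212,82),"g"),
("top",T(300,357),"b0"),("top",T(678,297),"b1")]
def pt(x,b):
    if b=="k": return bed2w(x,(-.145-x[3],0,.061))
    if b=="g": return bed2w(x,(-.05*np.cos(x[4]),.05*np.sin(x[4]),.240))
    if b=="b1": return bed2w(x,(-.18-x[3],.035,.038))
    if b=="b0": return bed2w(x,(0.04-x[3]-0.01,.03,.058))
    return bed2w(x,b)
use=[o for o in obs if o[2]!="b0"]
f=lambda x:np.concatenate([proj(n,pt(x,b))-u for n,u,b in use])
r=least_squares(f,[.53,.13,1.7,.06,.9],loss='soft_l1')
if __name__=="__main__":
    print(r.x,np.degrees(r.x[2]))
    for (n,u,b),e in zip(use,f(r.x).reshape(-1,2)): print(n,b,e.round(2))
    x=r.x
    for nm,b in [("knob",pt(x,"k")),("grip",pt(x,"g")),("axis",bed2w(x,(0,0,.218))),("knobhome",bed2w(x,(-.145,0,.061)))]: print(nm,b.round(4))
    # bystanders
    for u in [(247,178),(248,265),(147,234)]: print(ray("top",u,0).round(3))
E
python3 fit.py
```

```text
[0.51616973 0.13562183 1.7771838  0.04480801 1.03714219] 101.8251313842043
top (-0.23, -0.06, 0.022) [-0.14 -0.06]
top (-0.23, 0.06, 0) [-0.12  0.86]
top (0.1, 0.06, 0) [-0.14  0.59]
side (-0.23, -0.06, 0.022) [1.25 0.15]
side (-0.23, 0.06, 0) [0.42 1.13]
side (0.1, 0.06, 0.022) [-0.23 -0.47]
top k [-0.37  0.71]
side k [0.5  0.88]
top g [-1.46 -0.32]
side g [0.34 0.51]
top b1 [-0.29  0.2 ]
knob [ 0.5551 -0.0502  0.061 ]
grip [0.4792 0.1019 0.24  ]
axis [0.5162 0.1356 0.218 ]
knobhome [ 0.5459 -0.0063  0.061 ]
[0.659 0.102 0.   ]
[0.356 0.086 0.   ]
[0.452 0.436 0.   ]
```

```bash
cat > go.py <<'E'
from h import *
from workcell import manip
def delta(target_tcp, yawdeg=None):
    """target TCP pos world; yawdeg= world yaw of tool y axis"""
    s=manip.get_state(); R0=Rn.from_rotvec(s["tcp_rot"])
    dp=R0.inv().apply(np.asarray(target_tcp)-s["tool_pos"])
    out=[]
    if yawdeg is not None:
        for y in(yawdeg,yawdeg+180):
            a=np.radians(y); yv=np.array([np.cos(a),np.sin(a),0]); zv=np.array([0,0,-1.]); xv=np.cross(yv,zv)
            out.append(np.degrees((R0.inv()*Rn.from_matrix(np.c_[xv,yv,zv])).as_rotvec()).round(2))
    print("t",round(s["time_s"],2),"dp mm",(dp*1000).round(1),"rot",out,"q",s["qpos"].round(2))
    print("pos",(s["tool_pos"]*1000).round(1),"axes x",R0.as_matrix()[:,0].round(3),"y",R0.as_matrix()[:,1].round(3),"F",s["wrist_force"].round(1),"w",round(s["width"],4))
E
python3 - <<'E'
from fit import *
from go import *
x=r.x
delta((.5551,-.0502,.30),np.degrees(x[2]))
for z in(.17,.19,.2,.21,.22):
    p=bed2w(x,(0,0,z)); t=proj("top",p); s=proj("side",p); print(z,((t-[190,165])*6).round(),((s-[215,150])*5).round())
# tall white disc
a=ray("top",(467,248),0);b=ray("top",(467,248),.4);c=ray("side",(297,437),0);d=ray("side",(297,437),.4);print(a,b,c,d)
E
```

```text
t 0.1 dp mm [ 519.  -296.7  104.5] rot [array([-1.0000e-02, -9.0000e-02, -1.7562e+02]), array([-0.06,  0.  ,  4.38])] q [-1.29  0.21 -0.03  1.32 -0.    1.57]
pos [ 139.5 -480.   404.3] axes x [ 0.96   0.279 -0.   ] y [ 0.279 -0.96  -0.001] F [ 0.8 -0.  -0.3] w 0.0855
0.17 [243. 258.] [265. 117.]
0.19 [238. 249.] [264.  94.]
0.2 [236. 245.] [264.  82.]
0.21 [234. 241.] [264.  70.]
0.22 [232. 237.] [263.  58.]
[ 0.43445635 -0.65626063  0.        ] [ 0.3859143  -0.47602213  0.4       ] [ 0.43224452 -0.57389059  0.        ] [ 0.39746674 -0.67976401  0.4       ]
```

```bash
python3 -m inch '{"dp":[[0.04,-0.023,0.008],[0.08,-0.046,0.016],[0.12,-0.069,0.024],[0.16,-0.092,0.032],[0.2,-0.114,0.04],[0.24,-0.137,0.048],[0.28,-0.16,0.056],[0.32,-0.183,0.064],[0.36,-0.206,0.072],[0.4,-0.229,0.08],[0.44,-0.252,0.088],[0.48,-0.274,0.096],[0.519,-0.297,0.104],[0.519,-0.297,0.104],[0.519,-0.297,0.104],[0.519,-0.297,0.104],[0.519,-0.297,0.104]],"rot":[[0,0,1],[0,0,2],[0,0,3],[0,0,4.4],[0,0,4.4],[0,0,4.4],[0,0,4.4],[0,0,4.4],[0,0,4.4],[0,0,4.4],[0,0,4.4],[0,0,4.4],[0,0,4.4],[0,0,4.4],[0,0,4.4],[0,0,4.4],[0,0,4.4]]}' 0.065
python3 - <<'E'
from go import *
delta((.5551,-.0502,.216),101.83)
E
```

```text
time_s: 1.8
tool_pos: [0.5545, -0.051, 0.301]
tcp_rot: [3.125, 0.321, 0.0]
wrist_force: [0.1, -0.3, 0.0]
width: 0.0649
t 1.8 dp mm [ 0.7 -0.6 85. ] rot [array([-2.000e-02, -2.000e-02,  1.799e+02]), array([ 0.01, -0.01, -0.1 ])] q [-0.09  0.37 -0.09  1.11 -0.    2.85]
pos [554.5 -51.  301. ] axes x [0.979 0.203 0.   ] y [ 0.203 -0.979  0.   ] F [ 0.1 -0.3  0. ] w 0.0649
```

```bash
python3 -m inch '{"dp":[[0,0,0.02],[0,0,0.04],[0,0,0.06],[0,0,0.075],[0,0,0.083],[0,0,0.083]],"rot":[[0,0,0],[0,0,0],[0,0,0],[0,0,0],[0,0,0],[0,0,0]]}'
python3 - <<'E'
from go import *
delta((.5551,-.0502,.216),101.83)
cv=__import__("cv2")
for n,(a,b,c,d) in {"side":(200,280,220,340),"top":(150,270,190,350)}.items():
    cv.imwrite(f"pics/{n}1.png",cv.resize(vision.grab_frame(n)[a:b,c:d],None,fx=5,fy=5,interpolation=2))
E
```

```text
time_s: 2.4
tool_pos: [0.5545, -0.0506, 0.2172]
tcp_rot: [-3.125, -0.322, 0.002]
wrist_force: [0.3, -0.5, -0.1]
width: 0.0649
t 2.4 dp mm [ 0.7 -0.3  1.2] rot [array([1.0000e-01, 3.0000e-02, 1.7992e+02]), array([-0.02,  0.06, -0.08])] q [-0.09  0.43 -0.22  0.92 -0.    2.85]
pos [554.5 -50.6 217.2] axes x [ 0.979  0.204 -0.001] y [ 0.204 -0.979 -0.   ] F [ 0.3 -0.5 -0.1] w 0.0649
```

View pics/side1.png

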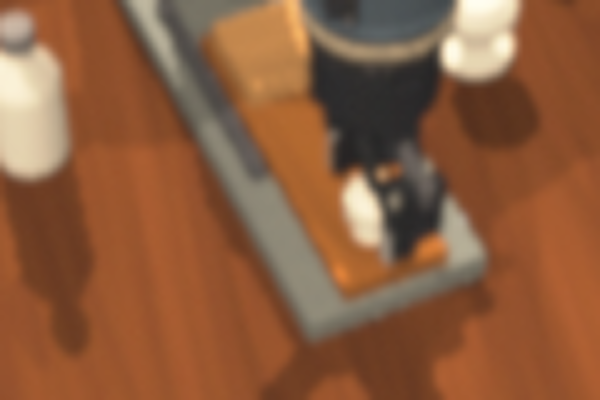

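View pics/top1.png

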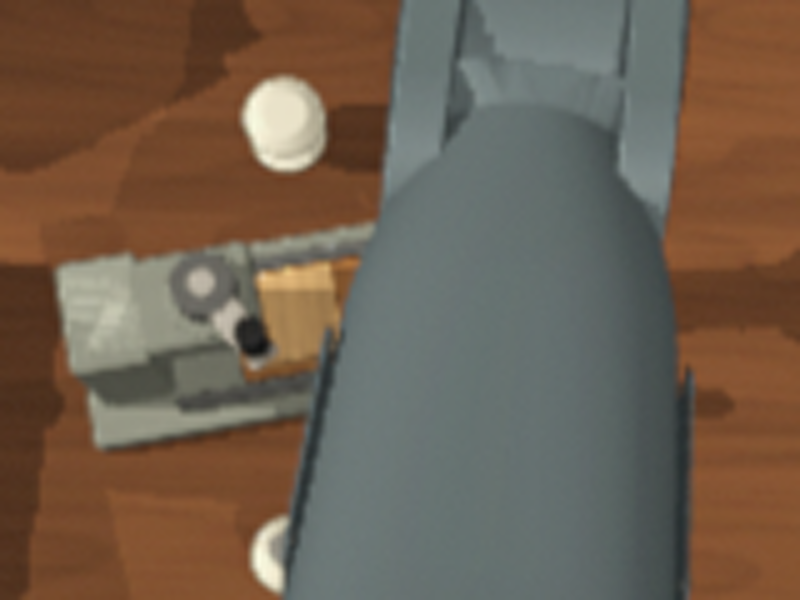

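Run:
```python
from h import *
g=np.array([.5545,-.0506,.062]);y=np.array([.204,-.979,0]);x=np.array([.979,.204,0])
Z=lambda p:((proj("side",p)-[220,200])*5).round()
print("grasp",Z(g),"near finger tip edges",Z(g+y*.04+x*.011-[0,0,.015]),Z(g+y*.04-x*.011-[0,0,.015]),"knobL/R",Z(g-x*.017),Z(g+x*.017))
```

```text
grasp [372. 200.] near finger tip edges [417. 258.] [384. 271.] knobL/R [346. 210.] [397. 191.]
```

Side view: the knob is at about (365,210) with its left edge at 345, matching the prediction, and the near finger is behind it at (385–440,150–250). The jaws straddle the knob, so I'll close.

```bash
python3 -m inch '{"dp":[[0,0,0],[0,0,0],[0,0,0],[0,0,0],[0,0,0],[0,0,0]],"rot":[[0,0,0],[0,0,0],[0,0,0],[0,0,0],[0,0,0],[0,0,0]]}' 0.02
python3 - <<'E'
from go import *
delta((.5459,-.0063,.217),101.83)
E
```

```text
time_s: 3.1
tool_pos: [0.5553, -0.0503, 0.2188]
tcp_rot: [3.124, 0.323, 0.002]
wrist_force: [-2.7, -1.8, 11.6]
width: 0.032
t 3.1 dp mm [ -0.2 -45.    1.7] rot [array([-1.2000e-01, -9.0000e-02,  1.7997e+02]), array([ 0.06, -0.08, -0.03])] q [-0.09  0.43 -0.21  0.92 -0.    2.85]
pos [555.3 -50.3 218.8] axes x [0.979 0.204 0.001] y [ 0.204 -0.979  0.001] F [-2.7 -1.8 11.6] w 0.032
```

```bash
python3 -m inch '{"dp":[[0,-0.002,0],[0,-0.005,0],[0,-0.009,0],[0,-0.013,0],[0,-0.017,0],[0,-0.021,0],[0,-0.025,0],[0,-0.028,0],[0,-0.031,0],[0,-0.034,0],[0,-0.036,0],[0,-0.038,0]],"rot":[[0,0,0],[0,0,0],[0,0,0],[0,0,0],[0,0,0],[0,0,0],[0,0,0],[0,0,0],[0,0,0],[0,0,0],[0,0,0],[0,0,0]]}'; python3 -m inch '{"dp":[[0,-0.001,0],[0,-0.002,0]],"rot":[[0,0,0],[0,0,0]]}';python3 -m inch '{"dp":[[0,-0.001,0],[0,-0.002,0]],"rot":[[0,0,0],[0,0,0]]}'
```

```text
time_s: 4.3
tool_pos: [0.548, -0.0134, 0.2188]
tcp_rot: [3.123, 0.322, 0.004]
wrist_force: [1.1, -7.4, 7.0]
width: 0.0318
time_s: 4.5
tool_pos: [0.5476, -0.0114, 0.2188]
tcp_rot: [3.123, 0.322, 0.004]
wrist_force: [2.2, -7.9, 7.5]
width: 0.0317
time_s: 4.7
tool_pos: [0.5472, -0.0096, 0.2188]
tcp_rot: [3.123, 0.322, 0.004]
wrist_force: [1.5, -7.1, 7.3]
width: 0.0319
```

```bash
python3 -m inch '{"dp":[[0,-0.001,0],[0,-0.002,0]],"rot":[[0,0,0],[0,0,0]]}'; python3 -m inch '{"dp":[[0,-0.001,0]],"rot":[[0,0,0]]}';python3 -m inch '{"dp":[[0,-0.001,0]],"rot":[[0,0,0]]}';python3 -m inch '{"dp":[[0,-0.001,0]],"rot":[[0,0,0]]}'
```

```text
time_s: 4.9
tool_pos: [0.5468, -0.0076, 0.2188]
tcp_rot: [3.123, 0.322, 0.004]
wrist_force: [1.7, -7.5, 6.6]
width: 0.032
time_s: 5.0
tool_pos: [0.5466, -0.0066, 0.2188]
tcp_rot: [3.123, 0.322, 0.004]
wrist_force: [2.4, -7.9, 7.8]
width: 0.032
time_s: 5.1
tool_pos: [0.5465, -0.006, 0.2189]
tcp_rot: [3.122, 0.321, 0.004]
wrist_force: [4.0, -18.1, 5.0]
width: 0.0321
time_s: 5.2
tool_pos: [0.5464, -0.0056, 0.2188]
tcp_rot: [3.12, 0.32, 0.004]
wrist_force: [4.6, -25.6, 3.6]
width: 0.032
```

```bash
python3 -m inch '{"dp":[[0,-0.001,0],[0,-0.001,0]],"rot":[[0,0,0],[0,0,0]]}'; python3 -m inch '{"dp":[[0,0.001,0],[0,0.002,0]],"rot":[[0,0,0],[0,0,0]]}'
python3 - <<'E'
from go import *
delta((.5459,-.0063,.217),101.83)
E
```

```text
time_s: 5.4
tool_pos: [0.5464, -0.0053, 0.2189]
tcp_rot: [3.118, 0.319, 0.004]
wrist_force: [5.9, -28.1, 3.6]
width: 0.032
time_s: 5.6
tool_pos: [0.5465, -0.0062, 0.2188]
tcp_rot: [3.122, 0.321, 0.004]
wrist_force: [1.4, -7.3, 7.5]
width: 0.0318
t 5.6 dp mm [-0.6 -0.   1.8] rot [array([ -0.2 ,  -0.3 , 179.91]), array([ 0.19, -0.13, -0.09])] q [-0.01  0.41 -0.25  0.91 -0.    2.93]
pos [546.5  -6.2 218.8] axes x [0.979 0.203 0.002] y [ 0.203 -0.979  0.003] F [ 1.4 -7.3  7.5] w 0.0318
```

```bash
python3 -m inch '{"dp":[[0,0,0],[0,0,0],[0,0,0],[0,0,0]],"rot":[[0,0,0],[0,0,0],[0,0,0],[0,0,0]]}' 0.06; python3 -m inch '{"dp":[[0,0,-0.02],[0,0,-0.05],[0,0,-0.09],[0,0,-0.13],[0,0,-0.17],[0,0,-0.2],[0,0,-0.22],[0,0,-0.22],[0,0,-0.22]],"rot":[[0,0,0],[0,0,0],[0,0,0],[0,0,0],[0,0,-10],[0,0,-20],[0,0,-30],[0,0,-30],[0,0,-30]]}' 0.05;  python3 - <<'E'
from fit import *
from go import *
import cv2
delta((.5168,.1357,.42),101.83-30)
for n,(a,b,c,d) in {"side":(150,270,215,335),"top":(150,270,190,350)}.items():
    f=vision.grab_frame(n); cv2.imwrite(f"pics/{n}2.png",f); cv2.imwrite(f"pics/{n}2z.png",cv2.resize(f[a:b,c:d],None,fx=5,fy=5,interpolation=2))
S=lambda x,y:(215+(x+.5)/5-.5,150+(y+.5)/5-.5)
T=lambda x,y:(190+(x+.5)/6-.5,165+(y+.5)/6-.5)
print("grip top", ray("top",T(305,311),.24), "side",ray("side",S(212,82),.24))
print("hub", ray("top",T(242,250),.192), "side",ray("side",S(262,90),.195))
E
```

```text
time_s: 6.0
tool_pos: [0.5456, -0.0049, 0.2177]
tcp_rot: [-3.125, -0.323, 0.0]
wrist_force: [-0.2, 0.2, 0.1]
width: 0.0596
time_s: 6.9
tool_pos: [0.5457, -0.005, 0.4381]
tcp_rot: [2.934, 1.123, 0.001]
wrist_force: [0.1, -0.1, -0.9]
width: 0.05
t 6.9 dp mm [  72.4 -124.    18.1] rot [array([ 6.0000e-02,  1.0000e-02, -1.1995e+02]), array([ 1.000e-02, -5.000e-02,  6.005e+01])] q [-0.01  0.31  0.17  1.44  0.    2.4 ]
pos [545.7  -5.  438.1] axes x [0.744 0.668 0.001] y [ 0.668 -0.744  0.001] F [ 0.1 -0.1 -0.9] w 0.05
grip top [0.47794788 0.09765346 0.24      ] side [0.47868954 0.10421054 0.24      ]
hub [0.51677816 0.13485649 0.192     ] side [0.51371729 0.13625259 0.195     ]
```

View pics/side2z.png

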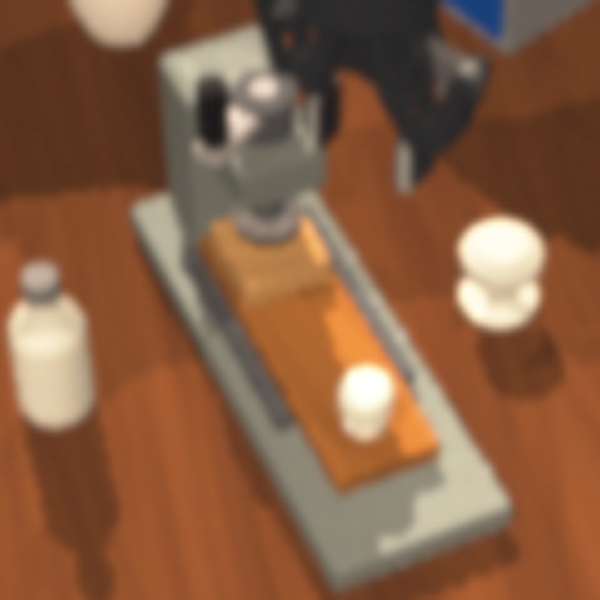

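View pics/top2z.png

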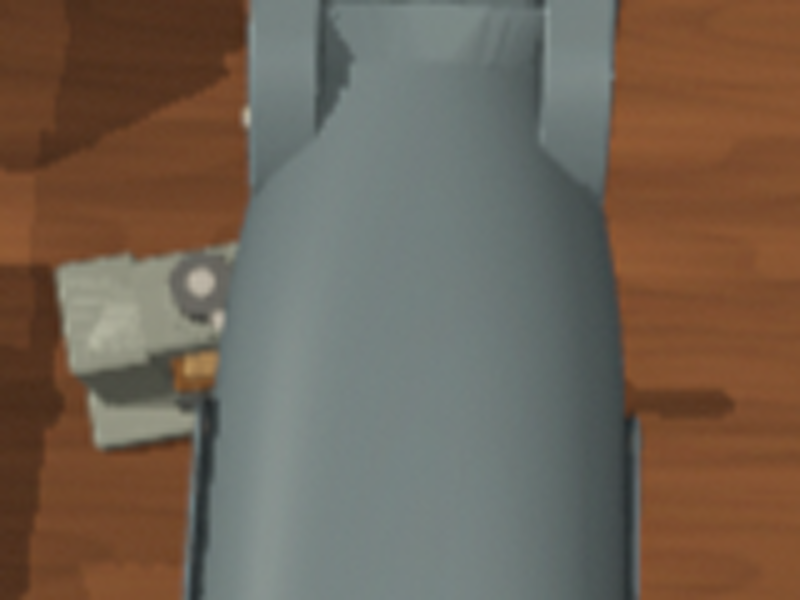

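Side view: the knob is now at (366,390), the board's outer end is drawn in on the bed, and the pad sits under the foot at (268,215). The grip is still at (212,110), and the bystanders haven't moved. Next I'll go above the grip.

Run:
```python
from fit import *
from go import *
delta((.4796,.1019,.437),132)
S=lambda p:((proj("side",p)-[215,150])*5).round()
print("knob home",S(bed2w((.5168,.1357,r.x[2]),(-.145,0,.061))))
```

```text
t 7.0 dp mm [  21.8 -123.7    0.3] rot [array([5.0000e-02, 5.0000e-02, 1.7966e+02]), array([-0.03,  0.03, -0.34])] q [-0.01  0.31  0.17  1.44  0.    2.41]
pos [545.5  -5.  437.3] axes x [ 0.747  0.665 -0.001] y [ 0.665 -0.747 -0.001] F [-0.3 -0.1 -0.4] w 0.0502
knob home [367. 397.]
```

```bash
python3 -m inch '{"dp":[[0.004,-0.02,0],[0.01,-0.055,0],[0.016,-0.09,0],[0.02,-0.115,0],[0.022,-0.124,0],[0.022,-0.124,0],[0.022,-0.124,0]],"rot":[[0,0,0],[0,0,0],[0,0,0],[0,0,0],[0,0,0],[0,0,0],[0,0,0]]}'
python3 - <<'E'
from go import *
import cv2
delta((.4796,.1019,.377),132)
f=vision.grab_frame("side"); cv2.imwrite("pics/side3.png",cv2.resize(f[120:220,215:335],None,fx=6,fy=6,interpolation=2))
E
```

```text
time_s: 7.7
tool_pos: [0.4798, 0.1016, 0.4374]
tcp_rot: [2.935, 1.12, -0.001]
wrist_force: [0.0, -0.1, -0.5]
width: 0.0498
t 7.7 dp mm [ 0.1 -0.4 60.4] rot [array([ 4.0000e-02, -1.0000e-02,  1.7976e+02]), array([ 0.  ,  0.02, -0.24])] q [ 0.21  0.19  0.02  1.4  -0.    2.62]
pos [479.8 101.6 437.4] axes x [ 0.746  0.666 -0.   ] y [ 0.666 -0.746  0.   ] F [ 0.  -0.1 -0.5] w 0.0498
```

View pics/side3.png

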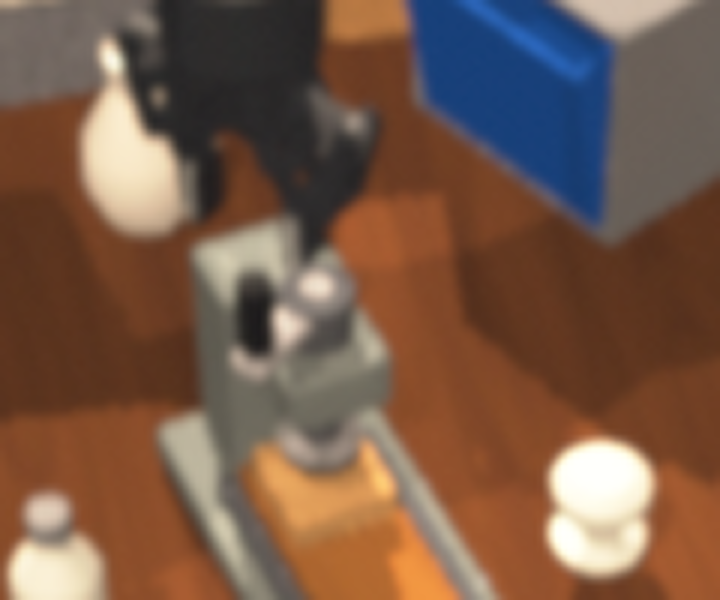

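The fingers at (205,200) and (315,230) bracket the grip, whose top is at (253,275), so they will straddle it. The foot is at (320,440), just above the pad. I'll descend.

```bash
python3 -m inch '{"dp":[[0,0,0.01],[0,0,0.022],[0,0,0.034],[0,0,0.046],[0,0,0.056],[0,0,0.06],[0,0,0.06]],"rot":[[0,0,0],[0,0,0],[0,0,0],[0,0,0],[0,0,0],[0,0,0],[0,0,0]]}'
python3 - <<'E'
from go import *
import cv2
delta((.4796,.1019,.377),132)
f=vision.grab_frame("side"); cv2.imwrite("pics/side4.png",cv2.resize(f[120:220,215:335],None,fx=6,fy=6,interpolation=2))
E
```

```text
time_s: 8.45
tool_pos: [0.4792, 0.102, 0.3772]
tcp_rot: [-2.935, -1.121, 0.001]
wrist_force: [0.2, -0.1, 1.2]
width: 0.0499
t 8.45 dp mm [0.2 0.3 0.2] rot [array([6.0000e-02, 3.0000e-02, 1.7981e+02]), array([-0.02,  0.04, -0.19])] q [ 0.21  0.2  -0.12  1.25 -0.    2.62]
pos [479.2 102.  377.2] axes x [ 0.745  0.667 -0.001] y [ 0.667 -0.745 -0.   ] F [ 0.2 -0.1  1.2] w 0.0499
```

View pics/side4.png

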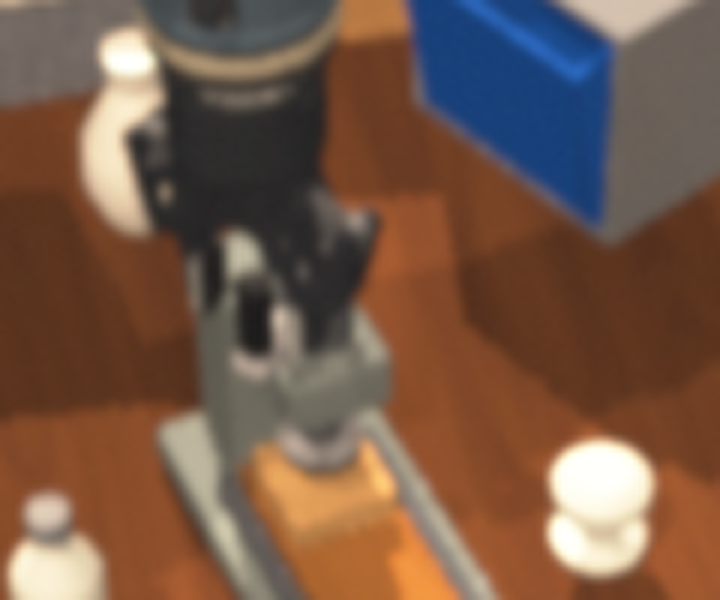

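```bash
python3 -m inch '{"dp":[[0,0,0],[0,0,0],[0,0,0],[0,0,0],[0,0,0]],"rot":[[0,0,0],[0,0,0],[0,0,0],[0,0,0],[0,0,0]]}' 0.012
python3 - <<'E'
from go import *
delta((.4796,.1019,.377),132)
print(manip.get_state()["moment"])
E
```

```text
time_s: 9.0
tool_pos: [0.4795, 0.102, 0.3783]
tcp_rot: [2.935, 1.121, 0.002]
wrist_force: [-0.8, -1.0, 5.9]
width: 0.0186
t 9.0 dp mm [-0.   0.1  1.3] rot [array([-8.000e-02, -6.000e-02,  1.798e+02]), array([ 0.04, -0.05, -0.2 ])] q [ 0.21  0.2  -0.12  1.25 -0.    2.62]
pos [479.5 102.  378.3] axes x [0.745 0.667 0.001] y [ 0.667 -0.745  0.001] F [-0.8 -1.   5.9] w 0.0186
[-0.20458503  0.11507448 -0.03022733]
```

```bash
cat > m.py <<'E'
from go import *
import sys
C=np.array([.5168,.1355])
s=manip.get_state(); p=s["tool_pos"][:2]-C; F=s["wrist_force"]
a0=np.arctan2(-.0335,-.0373)
psi=-np.degrees(np.arctan2(p[1],p[0])-a0)%360
er=p/np.hypot(*p); et=np.array([er[1],-er[0]])
print("psi %.1f r %.1f  Ft(resist) %.1f Frad %.1f Fz %.1f Mz %.2f w %.4f z %.1f t %.2f qv %.3f"%(psi,1e3*np.hypot(*p),-F[:2]@et,F[:2]@er,F[2],s["moment"][2],s["width"],1e3*s["tool_pos"][2],s["time_s"],abs(s["qvel"]).max()))
E
python3 - <<'E'
from h import *
x=(.5168,.1355,1.777)
for z in(.058,.065,.07,.075,.08,.09):
    print(z,[tuple(((proj("side",bed2w(x,(.022*np.cos(a),.022*np.sin(a),z)))-[215,120])*6).round().astype(int)) for a in (0,1.57,3.14,4.71)])
p=lambda a:np.array([-50*np.cos(np.radians(a)),-50*np.sin(np.radians(a))])
for a in range(0,366,6): print(a,p(a).round(1),end="; ")
E
python3 m.py
```

```text
0.058 [(np.int64(308), np.int64(441)), (np.int64(287), np.int64(481)), (np.int64(341), np.int64(496)), (np.int64(362), np.int64(455))]
0.065 [(np.int64(308), np.int64(432)), (np.int64(287), np.int64(472)), (np.int64(341), np.int64(487)), (np.int64(362), np.int64(446))]
0.07 [(np.int64(308), np.int64(426)), (np.int64(287), np.int64(466)), (np.int64(341), np.int64(481)), (np.int64(362), np.int64(440))]
0.075 [(np.int64(308), np.int64(419)), (np.int64(286), np.int64(460)), (np.int64(341), np.int64(474)), (np.int64(362), np.int64(434))]
0.08 [(np.int64(307), np.int64(413)), (np.int64(286), np.int64(453)), (np.int64(341), np.int64(468)), (np.int64(362), np.int64(428))]
0.09 [(np.int64(307), np.int64(400)), (np.int64(285), np.int64(440)), (np.int64(340), np.int64(455)), (np.int64(361), np.int64(415))]
0 [-50.  -0.]; 6 [-49.7  -5.2]; 12 [-48.9 -10.4]; 18 [-47.6 -15.5]; 24 [-45.7 -20.3]; 30 [-43.3 -25. ]; 36 [-40.5 -29.4]; 42 [-37.2 -33.5]; 48 [-33.5 -37.2]; 54 [-29.4 -40.5]; 60 [-25.  -43.3]; 66 [-20.3 -45.7]; 72 [-15.5 -47.6]; 78 [-10.4 -48.9]; 84 [ -5.2 -49.7]; 90 [ -0. -50.]; 96 [  5.2 -
[... 189 characters left out ...]
-20.3]; 162 [ 47.6 -15.5]; 168 [ 48.9 -10.4]; 174 [49.7 -5.2]; 180 [50. -0.]; 186 [49.7  5.2]; 192 [48.9 10.4]; 198 [47.6 15.5]; 204 [45.7 20.3]; 210 [43.3 25. ]; 216 [40.5 29.4]; 222 [37.2 33.5]; 228 [33.5 37.2]; 234 [29.4 40.5]; 240 [25.  43.3]; 246 [20.3 45.7]; 252 [15.5 47.6]; 258 [10.4 48.9]; 264 [ 5.2 49.7]; 270 [ 0. 50.]; 276 [-5.2 49.7]; 282 [-10.4  48.9]; 288 [-15.5  47.6]; 294 [-20.3  45.7]; 300 [-25.   43.3]; 306 [-29.4  40.5]; 312 [-33.5  37.2]; 318 [-37.2  33.5]; 324 [-40.5  29.4]; 330 [-43.3  25. ]; 336 [-45.7  20.3]; 342 [-47.6  15.5]; 348 [-48.9  10.4]; 354 [-49.7   5.2]; 360 [-50.   0.]; psi 0.0 r 50.1  Ft(resist) 0.2 Frad 1.2 Fz 5.9 Mz -0.03 w 0.0186 z 378.3 t 9.00 qv 0.001
```

```bash
python3 -m inch '{"dp":[[0.0003,-0.0052,0],[0.0011,-0.0104,0],[0.0024,-0.0155,0]],"rot":[[0,0,0],[0,0,0],[0,0,0]]}' >/dev/null; python3 m.py; python3 -m inch '{"dp":[[0.0019,-0.0048,0],[0.0043,-0.0095,0],[0.0071,-0.0139,0]],"rot":[[0,0,0],[0,0,0],[0,0,0]]}'>/dev/null; python3 m.py
```

```text
psi 17.7 r 50.3  Ft(resist) 6.2 Frad 2.3 Fz 5.8 Mz -0.04 w 0.0183 z 378.3 t 9.30 qv 0.107
psi 35.7 r 50.4  Ft(resist) 6.7 Frad 4.2 Fz 8.7 Mz 0.02 w 0.0186 z 378.3 t 9.60 qv 0.108
```

```bash
python3 -m inch '{"dp":[[0.0033,-0.0041,0],[0.007,-0.0078,0],[0.0111,-0.0111,0]],"rot":[[0,0,0],[0,0,0],[0,0,0]]}' >/dev/null; python3 m.py; python3 -m inch '{"dp":[[0.0044,-0.0028,0],[0.0091,-0.0052,0],[0.0139,-0.0071,0]],"rot":[[0,0,0],[0,0,0],[0,0,0]]}'>/dev/null; python3 m.py;  python3 -m inch '{"dp":[[0.0051,-0.0013,0],[0.0103,-0.0021,0],[0.0155,-0.0024,0]],"rot":[[0,0,0],[0,0,0],[0,0,0]]}'>/dev/null; python3 m.py
```

```text
psi 53.7 r 50.5  Ft(resist) 6.2 Frad 5.7 Fz 10.7 Mz -0.03 w 0.0189 z 378.2 t 9.90 qv 0.096
psi 71.6 r 50.6  Ft(resist) 6.8 Frad 4.9 Fz 10.9 Mz -0.05 w 0.0186 z 378.2 t 10.20 qv 0.096
psi 89.6 r 50.5  Ft(resist) 6.3 Frad 4.8 Fz 11.4 Mz 0.03 w 0.0189 z 378.3 t 10.50 qv 0.128
```

```bash
python3 -m inch '{"dp":[[0.0052,0.0003,0],[0.0104,0.0011,0],[0.0155,0.0024,0]],"rot":[[0,0,0],[0,0,0],[0,0,0]]}' >/dev/null; python3 m.py; python3 -m inch '{"dp":[[0.0048,0.0019,0],[0.0095,0.0043,0],[0.0139,0.0071,0]],"rot":[[0,0,0],[0,0,0],[0,0,0]]}'>/dev/null; python3 m.py;  python3 -m inch '{"dp":[[0.0041,0.0033,0],[0.0078,0.007,0],[0.0111,0.0111,0]],"rot":[[0,0,0],[0,0,0],[0,0,0]]}'>/dev/null; python3 m.py
```

```text
psi 107.7 r 50.5  Ft(resist) 6.7 Frad 4.3 Fz 10.8 Mz 0.03 w 0.0188 z 378.3 t 10.80 qv 0.143
psi 125.7 r 50.4  Ft(resist) 7.0 Frad 3.8 Fz 9.5 Mz -0.02 w 0.0183 z 378.2 t 11.10 qv 0.145
psi 143.7 r 50.3  Ft(resist) 7.1 Frad 1.2 Fz 8.3 Mz 0.02 w 0.0186 z 378.3 t 11.40 qv 0.135
```

```bash
python3 -m inch '{"dp":[[0.0028,0.0044,0],[0.0052,0.0091,0],[0.0071,0.0139,0]],"rot":[[0,0,0],[0,0,0],[0,0,0]]}' >/dev/null; python3 m.py; python3 -m inch '{"dp":[[0.0013,0.0051,0],[0.0021,0.0103,0],[0.0024,0.0155,0]],"rot":[[0,0,0],[0,0,0],[0,0,0]]}'>/dev/null; python3 m.py
```

```text
psi 161.7 r 50.1  Ft(resist) 5.8 Frad -1.2 Fz 8.3 Mz 0.01 w 0.0186 z 378.3 t 11.70 qv 0.109
psi 179.8 r 49.9  Ft(resist) 6.2 Frad -2.6 Fz 8.7 Mz 0.00 w 0.0187 z 378.3 t 12.00 qv 0.080
```

```bash
python3 -m inch '{"dp":[[-0.0003,0.0052,0],[-0.0011,0.0104,0]],"rot":[[0,0,0],[0,0,0]]}' >/dev/null; python3 m.py; python3 -m inch '{"dp":[[-0.0013,0.0051,0],[-0.0032,0.0099,0]],"rot":[[0,0,0],[0,0,0]]}'>/dev/null; python3 m.py; python3 -m inch '{"dp":[[-0.0024,0.0047,0],[-0.0052,0.0091,0]],"rot":[[0,0,0],[0,0,0]]}'>/dev/null; python3 m.py
```

```text
psi 191.8 r 49.8  Ft(resist) 6.9 Frad -4.3 Fz 7.8 Mz -0.01 w 0.0184 z 378.3 t 12.20 qv 0.087
psi 203.7 r 49.7  Ft(resist) 7.2 Frad -4.3 Fz 7.7 Mz -0.07 w 0.0187 z 378.3 t 12.40 qv 0.086
psi 215.8 r 49.7  Ft(resist) 6.6 Frad -5.5 Fz 8.8 Mz -0.07 w 0.0189 z 378.3 t 12.60 qv 0.090
```

```bash
python3 -m inch '{"dp":[[-0.0033,0.0041,0],[-0.007,0.0078,0]],"rot":[[0,0,0],[0,0,0]]}' >/dev/null; python3 m.py; python3 -m inch '{"dp":[[-0.0041,0.0033,0],[-0.0085,0.0061,0]],"rot":[[0,0,0],[0,0,0]]}'>/dev/null; python3 m.py
```

```text
psi 227.8 r 49.6  Ft(resist) 6.6 Frad -6.9 Fz 7.6 Mz -0.03 w 0.0180 z 378.3 t 12.80 qv 0.086
psi 239.8 r 49.5  Ft(resist) 6.7 Frad -6.8 Fz 7.5 Mz 0.04 w 0.0185 z 378.3 t 13.00 qv 0.080
```

Run:
```python
from h import *
import cv2
f=vision.grab_frame("side"); cv2.imwrite("pics/side5.png",cv2.resize(f[160:220,235:315],None,fx=9,fy=9,interpolation=2))
```

```text
(no output)
```

View pics/side5.png

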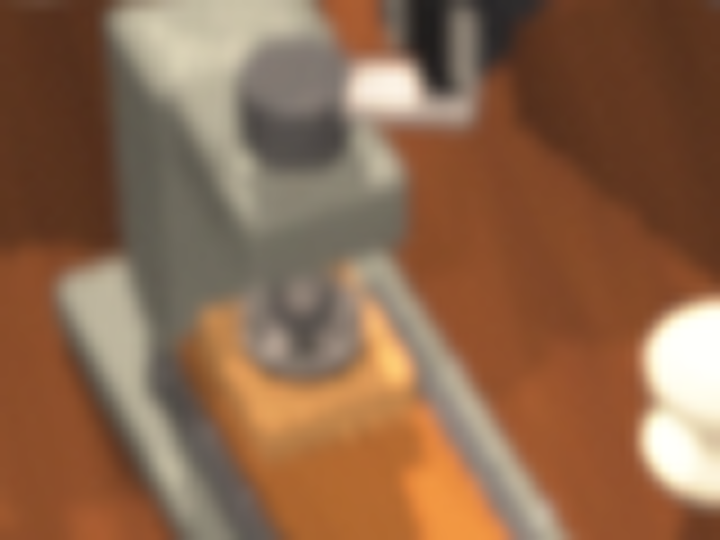

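The side picture shows the foot's lower rim at about (300,380), a few millimetres above the pad top, with the grip at (440,50) to the right. From here I'll go one row at a time.

```bash
python3 -m inch '{"dp":[[-0.0047,0.0024,0]],"rot":[[0,0,0]]}' >/dev/null; python3 m.py; python3 -m inch '{"dp":[[-0.0048,0.0019,0]],"rot":[[0,0,0]]}'>/dev/null; python3 m.py;python3 -m inch '{"dp":[[-0.0051,0.0013,0]],"rot":[[0,0,0]]}'>/dev/null; python3 m.py
```

```text
psi 245.6 r 49.5  Ft(resist) 5.6 Frad -6.5 Fz 7.5 Mz -0.02 w 0.0187 z 378.3 t 13.15 qv 0.092
psi 251.7 r 49.5  Ft(resist) 6.7 Frad -7.6 Fz 6.3 Mz 0.00 w 0.0186 z 378.3 t 13.25 qv 0.099
psi 257.8 r 49.5  Ft(resist) 6.4 Frad -7.3 Fz 5.2 Mz -0.04 w 0.0184 z 378.3 t 13.35 qv 0.115
```

```bash
python3 -m inch '{"dp":[[-0.0052,0.0008,0]],"rot":[[0,0,0]]}' >/dev/null; python3 m.py; python3 -m inch '{"dp":[[-0.0052,0.0003,0]],"rot":[[0,0,0]]}'>/dev/null; python3 m.py;python3 -m inch '{"dp":[[-0.0052,-0.0003,0]],"rot":[[0,0,0]]}'>/dev/null; python3 m.py
```

```text
psi 263.8 r 49.5  Ft(resist) 6.3 Frad -7.6 Fz 5.7 Mz 0.04 w 0.0183 z 378.3 t 13.45 qv 0.122
psi 269.8 r 49.6  Ft(resist) 6.0 Frad -8.3 Fz 4.2 Mz -0.03 w 0.0185 z 378.3 t 13.55 qv 0.129
psi 275.8 r 49.6  Ft(resist) 6.2 Frad -7.6 Fz 4.0 Mz 0.05 w 0.0186 z 378.3 t 13.65 qv 0.136
```

```bash
python3 -m inch '{"dp":[[-0.0052,-0.0008,0]],"rot":[[0,0,0]]}' >/dev/null; python3 m.py; python3 -m inch '{"dp":[[-0.0051,-0.0014,0]],"rot":[[0,0,0]]}'>/dev/null; python3 m.py
```

```text
psi 281.8 r 49.6  Ft(resist) 6.4 Frad -7.8 Fz 3.9 Mz -0.02 w 0.0186 z 378.3 t 13.75 qv 0.141
psi 287.9 r 49.6  Ft(resist) 6.0 Frad -6.7 Fz 3.8 Mz -0.06 w 0.0185 z 378.3 t 13.85 qv 0.145
```

```bash
python3 -m inch '{"dp":[[-0.0048,-0.0018,0]],"rot":[[0,0,0]]}' >/dev/null; python3 m.py; python3 -m inch '{"dp":[[-0.0047,-0.0024,0]],"rot":[[0,0,0]]}'>/dev/null; python3 m.py
```

```text
psi 293.5 r 49.6  Ft(resist) 9.8 Frad -6.6 Fz 0.8 Mz -0.00 w 0.0186 z 378.3 t 13.95 qv 0.141
psi 299.4 r 49.6  Ft(resist) 10.0 Frad -5.2 Fz -1.3 Mz -0.01 w 0.0186 z 378.4 t 14.05 qv 0.149
```

```bash
python3 -m inch '{"dp":[[-0.0044,-0.0028,0]],"rot":[[0,0,0]]}' >/dev/null; python3 m.py; python3 -m inch '{"dp":[[-0.0041,-0.0033,0]],"rot":[[0,0,0]]}'>/dev/null; python3 m.py
```

```text
psi 305.4 r 49.7  Ft(resist) 9.5 Frad -5.9 Fz -0.3 Mz 0.00 w 0.0184 z 378.4 t 14.15 qv 0.142
psi 311.4 r 49.8  Ft(resist) 10.1 Frad -5.5 Fz -1.4 Mz 0.00 w 0.0185 z 378.4 t 14.25 qv 0.145
```

The moment step is clear. The tangential force went from about 6.2 to 9.8 N between ψ = 287.9° and 293.5°, so contact is at about 290.5° and the target is about 380.5°. I'll add the remaining turn now.

```bash
python3 -m inch '{"dp":[[-0.0037,-0.0037,0],[-0.007,-0.0078,0],[-0.0098,-0.0122,0],[-0.0122,-0.0169,0],[-0.0141,-0.0217,0],[-0.0154,-0.0268,0],[-0.0162,-0.032,0],[-0.0165,-0.0372,0],[-0.0162,-0.0424,0],[-0.0154,-0.0476,0]],"rot":[[0,0,0],[0,0,0],[0,0,0],[0,0,0],[0,0,0],[0,0,0],[0,0,0],[0,0,0],[0,0,0],[0,0,0]]}' >/dev/null; python3 m.py
```

```text
psi 11.3 r 50.2  Ft(resist) 11.2 Frad 1.4 Fz 5.2 Mz 0.02 w 0.0186 z 378.3 t 15.25 qv 0.103
```

```bash
python3 -m inch '{"dp":[[0.001,-0.0038,0],[0.0021,-0.0073,0],[0.0021,-0.0073,0],[0.0021,-0.0073,0]],"rot":[[0,0,0],[0,0,0],[0,0,0],[0,0,0]]}' >/dev/null; python3 m.py
```

```text
psi 20.2 r 50.3  Ft(resist) 6.3 Frad 3.1 Fz 6.3 Mz 0.00 w 0.0185 z 378.3 t 15.65 qv 0.002
```

```bash
python3 -m inch '{"dp":[[0,0,0],[0,0,0],[0,0,0],[0,0,0]],"rot":[[0,0,0],[0,0,0],[0,0,0],[0,0,0]]}' 0.048; python3 -m inch '{"dp":[[0,0,-0.01],[0,0,-0.03],[0,0,-0.06],[0,0,-0.09],[-0.03,0,-0.1],[-0.08,0,-0.1],[-0.13,0,-0.1],[-0.16,0,-0.1],[-0.16,0,-0.1],[-0.16,0,-0.1]],"rot":[[0,0,0],[0,0,0],[0,0,0],[0,0,0],[0,0,0],[0,0,0],[0,0,0],[0,0,0],[0,0,0],[0,0,0]]}';python3 - <<'E'
from h import *
import cv2
f=vision.grab_frame("side"); cv2.imwrite("pics/side6.png",cv2.resize(f[140:260,195:345],None,fx=5,fy=5,interpolation=2)); cv2.imwrite("pics/side6f.png",f)
f=vision.grab_frame("top"); cv2.imwrite("pics/top6.png",f); cv2.imwrite("pics/top6z.png",cv2.resize(f[165:265,190:320],None,fx=6,fy=6,interpolation=2))
E
```

```text
time_s: 16.05
tool_pos: [0.47, 0.1174, 0.3777]
tcp_rot: [-2.935, -1.121, 0.0]
wrist_force: [-0.5, 1.1, 0.2]
width: 0.0483
time_s: 17.05
tool_pos: [0.3505, 0.0105, 0.4786]
tcp_rot: [2.935, 1.119, 0.003]
wrist_force: [0.7, -0.7, 0.5]
width: 0.048
```

View pics/side6.png

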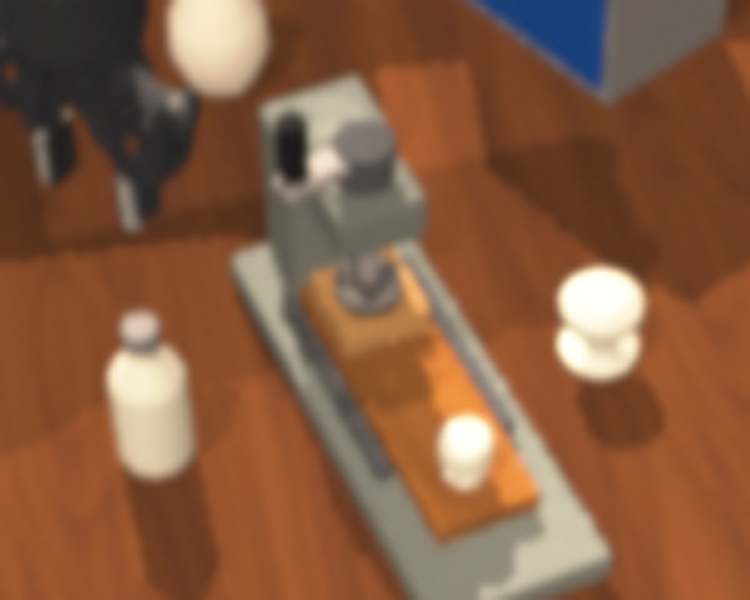

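View pics/top6z.png

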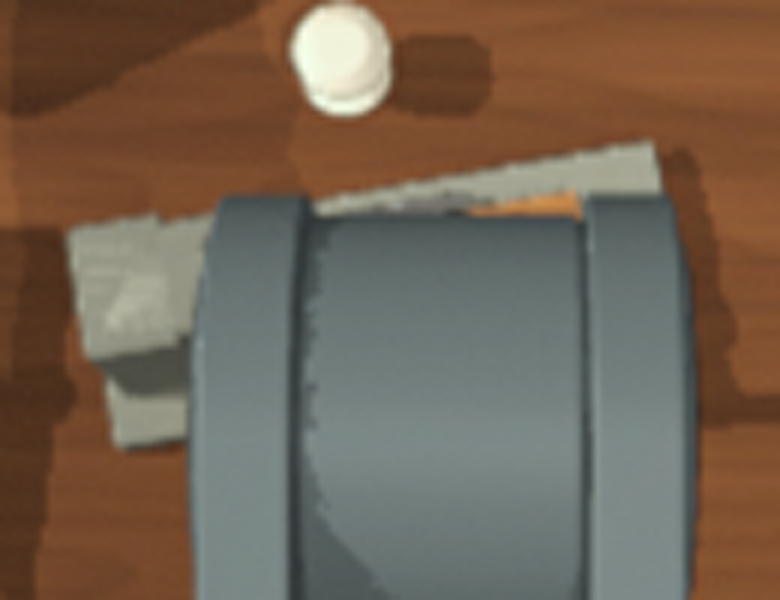

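View pics/top6.png

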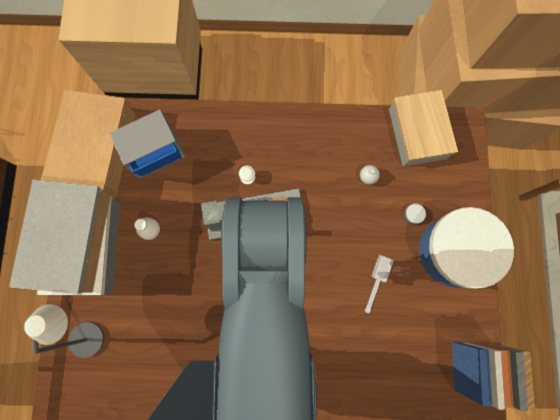

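Side view: the foot at (370,290) sits on the pad, the knob at (465,440) matches the home position, and the grip at (290,150) is free of the gripper. The bystanders are where they were: glue bottle (150,400), spare knob (600,320), vase (220,45). Handing in.

```bash
python3 -c "
from workcell import finish_job; print(finish_job())"
```

```text
the job is handed in; nothing more can be done
None
```

The board is home against the column, and the crank is a quarter turn past contact. I handed the job in at about 17 s of the 72 s allowed, with the gripper clear of everything.

- **Board:** I gripped the knob and slid the board in about 45 mm. The push force rose from 7 N to 28 N at the stop, within 1 mm of the home position worked out from the pictures. The last side picture still shows the knob there.
- **Crank:** I held the grip and wound clockwise at steady speed. The force at the grip stayed near 6–7 N, then stepped to about 10 N between 287.9° and 293.5° of winding. I took contact as 290.5°, give or take 3°, and stopped at 380.2° measured, so about 90° was added. The force had climbed to 11.2 N near the end, as expected.
- **Last checks:** After I let go, the wrist force was near zero. The side picture shows the foot on the pad, and the bystanders in view had not moved. In the last top picture the arm hid most of the press, so the board and crank were checked from the side only. I did not measure the crank angle again after letting go.

No check failed or disagreed.

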